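# Tip the rinsed skate wheels out of the mesh basket into the drying tray

### The job

Lift the wire rinse basket by its black grip and tip it over the steel drying tray, so that all three red wheels roll out through the notched spout and stay in the tray. Do not pick the wheels out by hand, and keep the spout low over the tray so that they are not dropped from a height. Then stand the empty basket upright, flat in the grey drip pan it came from, let go of it, and leave the other things on the bench where they are.

Things in the scene. Friction and masses are not known exactly. Their poses are not given: they have to be found in the camera images.
- basket: Narrow open trough of steel wire mesh, 206 long, 60 wide, about 320 g; a fixed bail with a black grip stands over its middle. Origin: on its underside, below the grip; z up; x along the trough to the closed back wall, the spout is at the -x end. Flat 4 mm floor from x = -68 to +95; 54 wide inside, so wheels cannot lie flat; side and back walls 50 high (40 beside the spout). It may go back into the pan either way round.
- grip (a point): Centre of the basket's black plastic grip, 118 mm above its underside, over the balance point: a bar across the basket, 22 mm along basket x, 62 mm along basket y, 26 mm high, held at both ends by thin wire legs that spread to x = +-34 mm at the side walls (52 mm free between left and right legs). The wheels' tops lie 41 mm below the bar. Axes as the basket's.
- lip (a point): Middle of the spout's lip: 108 mm from the basket's origin along -x, 18.5 mm above its underside (99.5 mm below the grip's centre). From x = -68 mm the floor rises to the lip as a 20-degree ramp: level, it keeps the wheels in; with the basket tipped nose-down (the spout end sinking) by 30 to 45 degrees they roll out in single file over the lip. Axes as the basket's.
- wheel1: Freshly rinsed red hard-plastic roller-skate wheel, 60 mm diameter, 42 mm wide, 90 g (may vary by a quarter). Starts standing on its tread in the basket, the three in single file, axle across the basket. The point is the wheel's centre; its y axis is the axle.
- wheel2: Freshly rinsed red hard-plastic roller-skate wheel, 60 mm diameter, 42 mm wide, 90 g (may vary by a quarter). Starts standing on its tread in the basket, the three in single file, axle across the basket. The point is the wheel's centre; its y axis is the axle.
- wheel3: Freshly rinsed red hard-plastic roller-skate wheel, 60 mm diameter, 42 mm wide, 90 g (may vary by a quarter). Starts standing on its tread in the basket, the three in single file, axle across the basket. The point is the wheel's centre; its y axis is the axle.
- tray: Shallow steel drying tray with a black rubber mat inside, fixed on the bench: 220 mm along its x, 260 mm along its y, 45 mm high, walls and floor 4 mm. Origin: centre of its underside, on the bench; z up.
- pan: Grey plastic drip pan, fixed on the bench, in which the basket stands at the start: 232 mm along its x, 86 mm along its y, 12 mm high, walls and floor 3 mm (inside 226 by 80 mm). Origin: centre of its underside, on the bench; z up. The basket starts with its x axis along the pan's within 0.1 rad.
- pot_rim (a point): Bystander: empty white ceramic pot, 114 mm across, 98 mm high, with a thickened rim; the point is the centre of its mouth. Leave it alone.
- ejector: Bystander: press-button bearing ejector of grey steel, 110 x 80 mm, 188 mm high, a red button on top and a fourth red wheel clamped in it (not one of the three). Origin: centre of its underside. Leave it alone.
- hexkeys: Bystander: hex keys in an orange plastic sleeve, 110 x 76 mm, 16 mm high, lying flat. Origin: centre of the sleeve's underside. Leave it alone.
- nutcup: Bystander: shallow stainless cup, 80 mm across, 24 mm high, with three brass kingpin nuts in it. Origin: centre of its underside. Leave it alone.
Not all that is in view belongs to the job. Leave any blue look-alike of the wheel3 alone.

How it is judged:
On the way, in this order (a step that is already met when the one before it is completed fails the run):
1. the basket is lifted by its grip clear of the pan, the three wheels still in it (z of basket in the frame of pan above 0.025 m and distance between the grasp point and grip below 0.045 m and x of wheel1 in the frame of basket between -0.09 and 0.09 m and y of wheel1 in the frame of basket between -0.025 and 0.025 m and z of wheel1 in the frame of basket between 0.02 and 0.05 m and x of wheel2 in the frame of basket between -0.09 and 0.09 m and y of wheel2 in the frame of basket between -0.025 and 0.025 m and z of wheel2 in the frame of basket between 0.02 and 0.05 m and x of wheel3 in the frame of basket between -0.09 and 0.09 m and y of wheel3 in the frame of basket between -0.025 and 0.025 m and z of wheel3 in the frame of basket between 0.02 and 0.05 m), for 0.2 s.
2. all three wheels have rolled out of the basket into the tray while the basket is off the bench (height (world z) of grip above 0.14 m and x of wheel1 in the frame of tray between -0.109 and 0.109 m and y of wheel1 in the frame of tray between -0.129 and 0.129 m and z of wheel1 in the frame of tray between 0.01 and 0.1 m and x of wheel2 in the frame of tray between -0.109 and 0.109 m and y of wheel2 in the frame of tray between -0.129 and 0.129 m and z of wheel2 in the frame of tray between 0.01 and 0.1 m and x of wheel3 in the frame of tray between -0.109 and 0.109 m and y of wheel3 in the frame of tray between -0.129 and 0.129 m and z of wheel3 in the frame of tray between 0.01 and 0.1 m and (x of wheel1 in the frame of basket below -0.115 m or z of wheel1 in the frame of basket below -0.01 m) and (x of wheel2 in the frame of basket below -0.115 m or z of wheel2 in the frame of basket below -0.01 m) and (x of wheel3 in the frame of basket below -0.115 m or z of wheel3 in the frame of basket below -0.01 m)), for 0.2 s.
At the end, for the whole second after the job is handed in: All three wheels lie or stand at rest in the tray (centres inside its walls and less than 100 mm above its underside; resting on one another is allowed); the empty basket stands still and upright (within 0.05 rad) flat on the drip pan's floor (within 4 mm), inside the pan's wall, either way round (x of wheel1 in the frame of tray between -0.109 and 0.109 m and y of wheel1 in the frame of tray between -0.129 and 0.129 m and z of wheel1 in the frame of tray between 0.01 and 0.1 m and x of wheel2 in the frame of tray between -0.109 and 0.109 m and y of wheel2 in the frame of tray between -0.129 and 0.129 m and z of wheel2 in the frame of tray between 0.01 and 0.1 m and x of wheel3 in the frame of tray between -0.109 and 0.109 m and y of wheel3 in the frame of tray between -0.129 and 0.129 m and z of wheel3 in the frame of tray between 0.01 and 0.1 m and linear speed of each of wheel1, wheel2, wheel3 below 0.03 m/s and z of basket in the frame of pan between -0.002 and 0.007 m and x of basket in the frame of pan between -0.03 and 0.03 m and y of basket in the frame of pan between -0.02 and 0.02 m and angle between basket's own z axis and vertical below 0.05 rad and linear speed of basket below 0.02 m/s); the robot touches nothing.
It fails at once if a wheel goes over a side or the back of the basket instead of through the spout ((z of wheel1 in the frame of basket between 0.045 and 0.11 m and ((x of wheel1 in the frame of basket between -0.065 and 0.09 m and (y of wheel1 in the frame of basket above 0.034 m or y of wheel1 in the frame of basket below -0.034 m) and y of wheel1 in the frame of basket between -0.07 and 0.07 m) or (x of wheel1 in the frame of basket between 0.1 and 0.14 m and y of wheel1 in the frame of basket between -0.05 and 0.05 m))) or (z of wheel2 in the frame of basket between 0.045 and 0.11 m and ((x of wheel2 in the frame of basket between -0.065 and 0.09 m and (y of wheel2 in the frame of basket above 0.034 m or y of wheel2 in the frame of basket below -0.034 m) and y of wheel2 in the frame of basket between -0.07 and 0.07 m) or (x of wheel2 in the frame of basket between 0.1 and 0.14 m and y of wheel2 in the frame of basket between -0.05 and 0.05 m))) or (z of wheel3 in the frame of basket between 0.045 and 0.11 m and ((x of wheel3 in the frame of basket between -0.065 and 0.09 m and (y of wheel3 in the frame of basket above 0.034 m or y of wheel3 in the frame of basket below -0.034 m) and y of wheel3 in the frame of basket between -0.07 and 0.07 m) or (x of wheel3 in the frame of basket between 0.1 and 0.14 m and y of wheel3 in the frame of basket between -0.05 and 0.05 m)))).
It fails at once if a wheel leaves the spout high up (its centre more than 165 mm above the bench when past the lip) ((x of wheel1 in the frame of basket below -0.118 m and height (world z) of wheel1 above 0.165 m) or (x of wheel2 in the frame of basket below -0.118 m and height (world z) of wheel2 above 0.165 m) or (x of wheel3 in the frame of basket below -0.118 m and height (world z) of wheel3 above 0.165 m)).
It fails at once if the fingers take hold of or push a wheel (over 3 N) (contact force between the fingers and wheel1 above 3 N or contact force between the fingers and wheel2 above 3 N or contact force between the fingers and wheel3 above 3 N).
It fails at once if a bystander (pot, ejector, hex keys, nut cup) is moved more than 25 mm (distance of any of pot_rim, ejector, hexkeys, nutcup from where it was at the start of the episode above 0.025 m).
It also fails if it takes over 61 s, if anything falls off the work surface, if the arm or the gripper's body presses on something with over 40 N, if the wrist force passes 120 N, or if a joint passes its speed limit or range.

### The arm

A 6-joint arm with a two-finger parallel gripper is mounted at the origin on the work surface. World frame = base frame: x ahead of the robot, y to its left, z up, the work surface at z = 0. Lengths are in m, angles in rad, forces in N, time in s.
With the tool pointing down it reaches from about 0.275 to 0.75 m from the base axis. Payload 10.2 kg.
Tool frame: the origin (TCP) lies on the centre line of the jaws, within the pads' length; the fingertips stand 22 mm ahead of it and the grasp point (between the pads) lies 3 mm ahead of it; z points along the fingers, y is the line along which they close (so a half turn about z gives the same grasp; the last joint's range is limited). The gripper opens to 85 mm and grips with 20 to 120 N. Pads are 22 mm wide; open, the fingers measure 114 mm over their backs; the gripper's body (76 mm by 85 mm) begins 54 mm behind the grasp point. The pads swing forward as they close: fully open they stand 13 mm farther back than shut.
Start: joints at [0.894, 0.313, 1.498, -0, 1.331, -0.223], TCP at [0.23, 0.472, 0.215] pointing down, gripper open.
Joint ranges: [-2.94, 2.94], [-0.97, 2.17], [0.19, 2.56], [-1.23, 4.37], [0.02, 3.11], [-2.88, 2.88]. Speed limits (rad/s): [2.39, 2.39, 3.01, 3.14, 3.14, 3.14].

### API

Orientations are given as a rotation vector (axis times angle).
In Python, from bench import r gives the robot as it stands.
- The arm moves only by the tool servo_tool, never from a script. Its argument "plan" is text: rows parted by semicolons, each of 7 numbers parted by spaces: the shift along the tool's x, y, z in mm, then the turn, a rotation vector about the tool's x, y, z in degrees, then the finger opening in mm, from 0 to 85.4. In form: dx dy dz wx wy wz hand; .... A call has 1 to 5 rows; each row shifts and turns the commanded pose from where the row before left it, along the tool's axes as they then stand; what a row does not reach is not made up. A row lasts 1/12 s, in which the tool goes at most 41.7 mm and 7.16 degrees, less where a joint would pass 70% of its speed; a pose out of reach is approached as far as the arm can. A call is refused whole if a number of a shift passes 41.7 or a number of a turn 7.16, either way. A call with a gripper value outside its range is refused whole. The fingers move at their own pace and stop on an object; "force" is the grip in N (left out, the last holds). Time passes only in rows, so rows that do not move let the fingers close. It gives the time, the measured TCP pose, the force, the opening and the grip force at its end, in the units of the state.
- r.get_obs(): the state, without advancing time (a new reading comes with each control period).
- r.camera(name): name is "side" or "top" or "wrist"; returns the picture (480x640x3 uint8, red, green, blue); there is no depth.
- r.camera_params(name): a dict with "K" (3x3 intrinsics, pixels), "R" (3x3) and "t" (3): a world point X has camera coordinates R X + t. Camera axes: x right, y down, z forward; pixel columns grow to the right and rows downward; lengths in m; the calibration is good to about 2 mm. A picture is of the moment at which its call begins: read the wrist's pose just before it. camera_params takes no time and is no camera call; for the wrist camera it gives the pose at the moment of the call.
- r.close_job(): hands the job in; it is judged then, once.
The state is a dict: "time_s": time; "joints": joint angles; "qvel": joint speeds; "joint_efforts": joint torques, N m; "tool_pos": TCP position; "eef_rot": TCP orientation; "wrist_force": force on the tool from outside, world axes, zero at the start; "wrist_torque": the same for the moment, N m; "gripper_width": finger opening in m; "grip_force": force on a finger pad.
Only numpy, scipy, OpenCV 4.12 (cv2) and the standard library are available. Lean on these libraries where they do the work, as an engineer would, in place of code of your own. Each camera call takes 0.05 s, during which the arm holds its last target. There are 200 camera calls.

## Working session

There is one attempt and no reset: what is moved stays moved. The work goes in short steps, Python scripts to look and compute and a tool call to move; the robot and the scene stay as the last step left them, time stands still between calls to the robot, and variables do not carry over. Pictures are saved under pics/ and viewed, at most 10 in all, crops included, and the job is handed in when it is done.

Besides the shell and the picture viewer there is one more tool, called after "Emit:" by a JSON object that holds its "name" and its "arguments", one argument or row to a line. servo_tool: Moves the arm, as the interface text tells. Its arguments: {"type":"object","properties":{"plan":{"type":"string"},"force":{"type":"number"}},"required":["plan"]}

```bash
mkdir -p pics; ls; python3 - <<'E'
from bench import r
import cv2,numpy as np
o=r.get_obs();print(o)
for n in("top","side"):
    p=r.camera_params(n);print(n,p)
    cv2.imwrite(f"pics/{n}0.png",r.camera(n)[:,:,::-1])
E
```

```text
pics
{'time_s': 0.0, 'joints': array([ 8.93611883e-01,  3.13455502e-01,  1.49846093e+00,  2.98308291e-05,
        1.33102662e+00, -2.23439089e-01]), 'qvel': array([ 0.00033426,  0.00076114, -0.00172834,  0.00120417,  0.00155682,
        0.00021973]), 'joint_efforts': array([ 3.34460337e-04, -4.12258744e+01, -2.59751487e+01, -1.38739788e-04,
        3.98849414e-03, -2.03260163e-05]), 'tool_pos': array([0.22996032, 0.47163193, 0.21452331]), 'eef_rot': array([-7.06515646e-01, -3.06048689e+00,  1.88955496e-03]), 'wrist_force': array([-0.65093099, -0.53000806, -0.88974999]), 'wrist_torque': array([ 0.02653507, -0.05327262,  0.02214834]), 'grip_force': 0.0, 'gripper_width': 0.08543925063261645}
top {'K': array([[512.02630908,   0.        , 324.42375864],
       [  0.        , 512.02630908, 236.85343902],
       [  0.        ,   0.        ,   1.        ]]), 'R': array([[ 0.02120271, -0.99970031, -0.01223699],
       [-0.99354236, -0.01970436, -0.11173771],
       [ 0.1114631 ,  0.01452711, -0.99366239]]), 't': array([0.10899051, 0.58895186, 1.18454139])}
side {'K': array([[566.3987293 ,   0.        , 322.08788102],
       [  0.        , 566.3987293 , 230.83533157],
       [  0.        ,   0.        ,   1.        ]]), 'R': array([[ 0.80799494, -0.58918134,  0.0030843 ],
       [-0.38252983, -0.5285631 , -0.75782055],
       [ 0.44812398,  0.61113533, -0.65245575]]), 't': array([-0.40595567,  0.34545171,  1.24552958])}
```

View pics/top0.png

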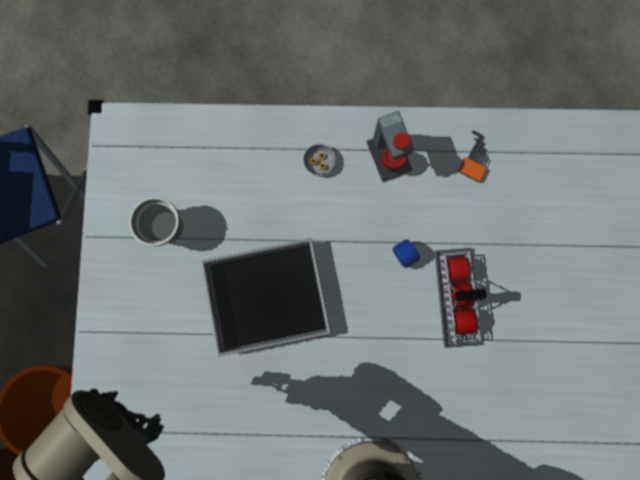

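View pics/side0.png

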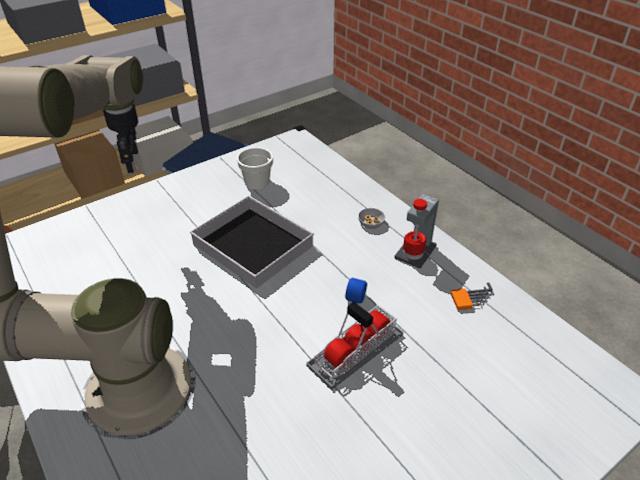

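The top view shows the tray at (267,297) and the basket with three red wheels at (463,298), grip at about (470,295). The blue look-alike is at (406,253), and a fourth red wheel is clamped in the ejector at (393,157). Only the three reds in the basket fit the task. I'll confirm this and find the spout end in one enlarged crop.

```bash
cat > h.py <<'E'
from bench import r
import cv2,numpy as np
from scipy.spatial.transform import Rotation as Ro
def px(n,u,v,z):
    p=r.camera_params(n);d=p["R"].T@np.linalg.solve(p["K"],[u,v,1.]);c=-p["R"].T@p["t"]
    return c+d*(z-c[2])/d[2]
def proj(n,X):
    p=r.camera_params(n);q=p["K"]@(p["R"]@np.array(X)+p["t"]);return q[:2]/q[2]
E
python3 - <<'E'
from h import *
a=cv2.imread("pics/top0.png")[238:358,425:525];b=cv2.imread("pics/side0.png")[270:390,300:410]
a=cv2.resize(a,None,fx=4.5,fy=4.5,interpolation=2)[:540,:390];b=cv2.resize(b,None,fx=3.7,fy=4.5,interpolation=2)
cv2.imwrite("pics/crop1.png",np.hstack([a,b]))
print("grip",px("top",470,295,.118+.003+.013))
print("tray rim",[px("top",*c,.045).round(3) for c in((205,263),(312,240),(328,332),(220,354))])
print("pan",[px("top",*c,.012).round(3) for c in((437,251),(473,249),(486,343),(445,347))])
print("pot",px("top",155,221,.098),"blue",px("top",406,253,.03),"ej",px("top",390,160,.05))
E
```

```text
grip [ 0.45593143 -0.19560675  0.134     ]
tray rim [array([0.518, 0.4  , 0.045]), array([0.577, 0.15 , 0.045]), array([0.365, 0.108, 0.045]), array([0.309, 0.356, 0.045])]
pan [array([ 0.56 , -0.15 ,  0.012]), array([ 0.567, -0.237,  0.012]), array([ 0.345, -0.265,  0.012]), array([ 0.333, -0.168,  0.012])]
pot [0.60795501 0.50541489 0.098     ] blue [ 0.5522888  -0.07329894  0.03      ] ej [ 0.77216137 -0.03156658  0.05      ]
```

View pics/crop1.png

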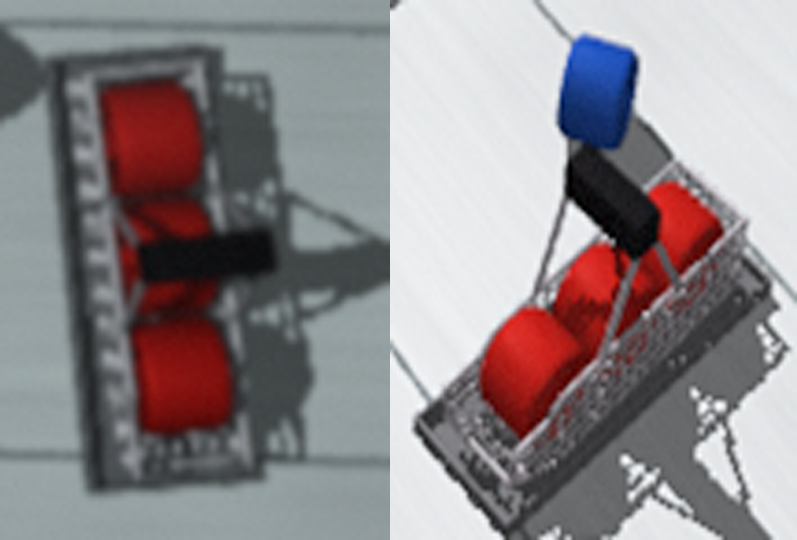

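The crop confirms the three red wheels in the basket under the black grip, with the blue one standing outside on the bench. The high back wall is at the far end. The low, sloped spout is at the near end, at top-crop bottom (about (465,343) full) and side (325,372). Next I'll triangulate the grip.

```bash
python3 - <<'E'
from h import *
from scipy.optimize import least_squares
P={}
for n,(x0,y0,x1,y1) in {"top":(448,285,490,306),"side":(340,296,380,332)}.items():
    g=cv2.imread(f"pics/{n}0.png")[y0:y1,x0:x1].max(axis=2)
    m=(g<45).astype(np.uint8); k,l,st,c=cv2.connectedComponentsWithStats(m);i=1+st[1:,4].argmax()
    pts=np.argwhere(l==i)[:,::-1].astype(np.float32); rc=cv2.minAreaRect(pts)
    P[n]=np.array(rc[0])+[x0,y0];print(n,st[i],P[n],rc[1:])
f=lambda X:np.r_[proj("top",X)-P["top"],proj("side",X)-P["side"]]
s=least_squares(f,[.45,-.2,.12]);print("grip",s.x,"res",s.fun)
w=[]
# red wheels in basket, top view: axis direction
a=cv2.imread("pics/top0.png").astype(int);m=(a[:,:,2]>110)&(a[:,:,1]<60)
m[:245]=0;m[345:]=0;m[:,:435]=0;m[:,500:]=0
ys,xs=np.nonzero(m)
for lo,hi in((245,281),(307,345)):
    q=(ys>=lo)&(ys<hi);u,v=(xs[q].min()+xs[q].max())/2,(ys[q].min()+ys[q].max())/2
    w.append(px("top",u,v,.045));print(u,v,w[-1])
d=w[0]-w[1];print("yaw wheels",np.arctan2(d[1],d[0]),np.linalg.norm(d))
# wire side walls/pan via grip bar line
for n in("top","side"): print(n,"cam",-r.camera_params(n)["R"].T@r.camera_params(n)["t"])
E
```

```text
top [  8   4  31  12 302] [470.91624451 294.8274107 ] ((10.900798797607422, 30.066253662109375), 85.91438293457031)
side [  8   6  25  26 338] [359.65172195 314.32069016] ((28.538902282714844, 13.036290168762207), 40.23635482788086)
grip [ 0.45694919 -0.20101153  0.12262696] res [ 0.16292075 -0.25208479 -0.30138393  0.04703103]
458.5 268.5 [ 0.51723789 -0.19348035  0.045     ]
465.0 321.5 [ 0.3953451  -0.20744902  0.045     ]
yaw wheels 0.1141002811119384 0.12269057910757947
top cam [0.45080508 0.1033548  1.24417608]
side cam [-0.09799596 -0.81777562  1.07569543]
```

```bash
cat >> h.py <<'E'
def pose():
    o=r.get_obs();return o["tool_pos"],Ro.from_rotvec(o["eef_rot"])
def Rt(yaw,tilt=0):
    "tool: y along basket x (world yaw), z down; tilt deg nose-down about basket y"
    y=np.array([np.cos(yaw),np.sin(yaw),0]);z=np.array([0,0,-1.]);x=np.cross(y,z)
    by=np.array([-y[1],y[0],0])
    return Ro.from_rotvec(-by*np.radians(tilt))*Ro.from_matrix(np.c_[x,y,z])
def plan(p1,R1,n,hand,smooth=True,start=None):
    p,R=start or pose();p0,R0=p,R;w=(R0.inv()*R1).as_rotvec();rows=[]
    for i in range(1,n+1):
        s=i/n
        if smooth: s=s*s*(3-2*s)
        pt=p0+s*(np.array(p1)-p0);Rg=R0*Ro.from_rotvec(w*s)
        d=np.round(R.inv().apply(pt-p)*1000);t=np.round(np.degrees((R.inv()*Rg).as_rotvec())*2)/2
        rows.append(" ".join(f"{v:g}" for v in [*(d+0),*(t+0)])+f" {hand:g}")
        p=p+R.apply(d/1000);R=R*Ro.from_rotvec(np.radians(t))
    for i in range(0,n,5):print("; ".join(rows[i:i+5]))
    print("end",p.round(4),np.degrees((R.inv()*R1).as_rotvec()).round(2));return p,R
E
python3 - <<'E'
from h import *
s=plan([.457,-.201,.20],Rt(.11),27,85)
plan([.457,-.201,.124],Rt(.11),5,85,start=s)
E
```

```text
-2 -2 0 0 0 0 85; -6 -6 0 0 0 1 85; -9 -9 1 0 0 1 85; -13 -12 0 0 0 1.5 85; -17 -15 0 0 0 1.5 85
-19 -17 1 0 0 2.5 85; -23 -17 1 0 0 2 85; -25 -19 0 0 0 2.5 85; -29 -18 1 0 0 3 85; -31 -19 1 0 0 3 85
-33 -17 0 0 0 3 85; -35 -16 1 0 0 3 85; -37 -14 1 0 0 3 85; -37 -12 1 0 0 3.5 85; -38 -10 1 0 0 3 85
-38 -8 1 0 0 3.5 85; -37 -6 0 0 0 3 85; -36 -3 1 0 0 2.5 85; -34 -2 1 0 0 3 85; -31 0 1 0 0 2.5 85
-29 2 0 0 0 2.5 85; -26 2 1 0 0 2 85; -21 3 0 0 0 2 85; -18 2 1 0 0 1 85; -13 3 0 0 0 1.5 85
-8 1 0 0 0 0.5 85; -3 1 0 0 0 0 85
end [ 0.457  -0.2012  0.2   ] [-0.05  0.05  0.2 ]
0 0 8 0 0 0 85; 0 0 19 0 0 0 85; 0 0 22 0 0 0 85; 0 0 19 0 0 0 85; 0 0 8 0 0 0 85
end [ 0.457  -0.2013  0.124 ] [-0.05  0.05  0.2 ]
```

Emit:
{"name": "servo_tool", "arguments": {
  "plan": "-2 -2 0 0 0 0 85; -6 -6 0 0 0 1 85; -9 -9 1 0 0 1 85; -13 -12 0 0 0 1.5 85; -17 -15 0 0 0 1.5 85"
}}

```text
time_s: 0.52
tool_pos: [0.251, 0.41, 0.2138]
eef_rot: [-0.841, -3.027, 0.0]
wrist_force: [0.1, 0.2, 0.3]
gripper_width: 0.085
grip_force: 0.0
```

Emit:
{"name": "servo_tool", "arguments": {
  "plan": "-19 -17 1 0 0 2.5 85; -23 -17 1 0 0 2 85; -25 -19 0 0 0 2.5 85; -29 -18 1 0 0 3 85; -31 -19 1 0 0 3 85"
}}

```text
time_s: 0.93
tool_pos: [0.3004, 0.2613, 0.21]
eef_rot: [1.181, 2.911, 0.0]
wrist_force: [0.6, 0.4, 0.4]
gripper_width: 0.0851
grip_force: 0.0
```

Emit:
{"name": "servo_tool", "arguments": {
  "plan": "-33 -17 0 0 0 3 85; -35 -16 1 0 0 3 85; -37 -14 1 0 0 3 85; -37 -12 1 0 0 3.5 85; -38 -10 1 0 0 3 85"
}}

```text
time_s: 1.35
tool_pos: [0.3626, 0.0778, 0.2062]
eef_rot: [1.564, 2.724, 0.0]
wrist_force: [0.2, 0.8, -0.4]
gripper_width: 0.0853
grip_force: 0.0
```

Emit:
{"name": "servo_tool", "arguments": {
  "plan": "-38 -8 1 0 0 3.5 85; -37 -6 0 0 0 3 85; -36 -3 1 0 0 2.5 85; -34 -2 1 0 0 3 85; -31 0 1 0 0 2.5 85"
}}

```text
time_s: 1.77
tool_pos: [0.4187, -0.0908, 0.202]
eef_rot: [1.897, 2.504, -0.0]
wrist_force: [0.6, -0.3, 0.1]
gripper_width: 0.0851
grip_force: 0.0
```

Emit:
{"name": "servo_tool", "arguments": {
  "plan": "-29 2 0 0 0 2.5 85; -26 2 1 0 0 2 85; -21 3 0 0 0 2 85; -18 2 1 0 0 1 85; -13 3 0 0 0 1.5 85"
}}

```text
time_s: 2.18
tool_pos: [0.4534, -0.1921, 0.1997]
eef_rot: [-2.085, -2.349, 0.001]
wrist_force: [-0.2, -0.1, -0.1]
gripper_width: 0.0849
grip_force: 0.0
```

Emit:
{"name": "servo_tool", "arguments": {
  "plan": "-8 1 0 0 0 0.5 85; -3 1 0 0 0 0 85; 0 0 0 0 0 0 85"
}}

```text
time_s: 2.43
tool_pos: [0.457, -0.2012, 0.2]
eef_rot: [-2.092, -2.343, 0.0]
wrist_force: [-0.2, 0.5, -0.7]
gripper_width: 0.085
grip_force: 0.0
```

Emit:
{"name": "servo_tool", "arguments": {
  "plan": "0 0 8 0 0 0 85; 0 0 19 0 0 0 85; 0 0 22 0 0 0 85; 0 0 19 0 0 0 85; 0 0 8 0 0 0 85"
}}

```text
time_s: 2.85
tool_pos: [0.456, -0.1995, 0.1216]
eef_rot: [-2.088, -2.342, 0.0]
wrist_force: [-1.4, -0.2, -0.2]
gripper_width: 0.0852
grip_force: 0.0
```

Emit:
{"name": "servo_tool", "arguments": {
  "plan": "0 0 0 0 0 0 85; 0 0 0 0 0 0 40; 0 0 0 0 0 0 28; 0 0 0 0 0 0 20; 0 0 0 0 0 0 18",
  "force": 80
}}

```text
time_s: 3.27
tool_pos: [0.4575, -0.2012, 0.1249]
eef_rot: [2.091, 2.343, 0.0]
wrist_force: [-0.7, 0.1, -0.3]
gripper_width: 0.0381
grip_force: 0.0
```

Emit:
{"name": "servo_tool", "arguments": {
  "plan": "0 0 0 0 0 0 10; 0 0 0 0 0 0 10; 0 0 0 0 0 0 10; 0 0 0 0 0 0 10; 0 0 0 0 0 0 10",
  "force": 80
}}

```text
time_s: 3.68
tool_pos: [0.4572, -0.201, 0.1241]
eef_rot: [2.092, 2.344, -0.0]
wrist_force: [0.7, 0.7, -0.2]
gripper_width: 0.01
grip_force: 0.0
```

```bash
python3 - <<'E'
from h import *
a=r.camera("side")[270:390,280:430,::-1];b=r.camera("wrist")[:,:,::-1]
cv2.imwrite("pics/g1.png",np.hstack([cv2.resize(a,(400,320)),cv2.resize(b,(400,320))]))
print(pose()[0],r.get_obs()["gripper_width"])
E
```

```text
[ 0.45720838 -0.20100099  0.12409413] 0.009933787617686499
```

View pics/g1.png

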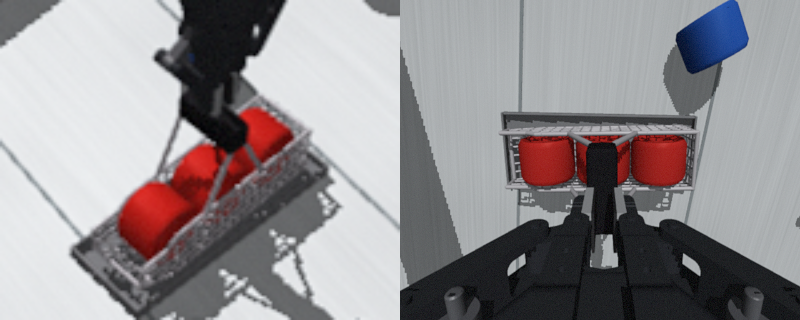

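The picture suggests the fingers are near the bar, but the width is 10 mm with no grip force. I need a larger view.

```bash
python3 - <<'E'
from h import *
a=r.camera("side")[270:350,320:400,::-1];b=r.camera("wrist")[200:400,370:610,::-1]
o=lambda im:np.clip(255*(cv2.resize(im,(400,400),interpolation=2)/255.)**.45,0,255)
cv2.imwrite("pics/g2.png",np.hstack([o(a),o(b)]))
p,R=pose();print(proj("side",p),proj("wrist",p),proj("wrist",[.457,-.201,.121]),proj("wrist",p+R.apply([0,0,.022])), proj("wrist",[.457,-.201,.137]))
E
```

```text
[359.46771181 313.86261169] [324.13503582 288.70413818] [323.70422135 286.17555893] [324.35114149 272.50283117] [323.4708755  300.22982722][ WARN:0@0.952] global loadsave.cpp:1063 imwrite_ Unsupported depth image for selected encoder is fallbacked to CV_8U.
```

View pics/g2.png

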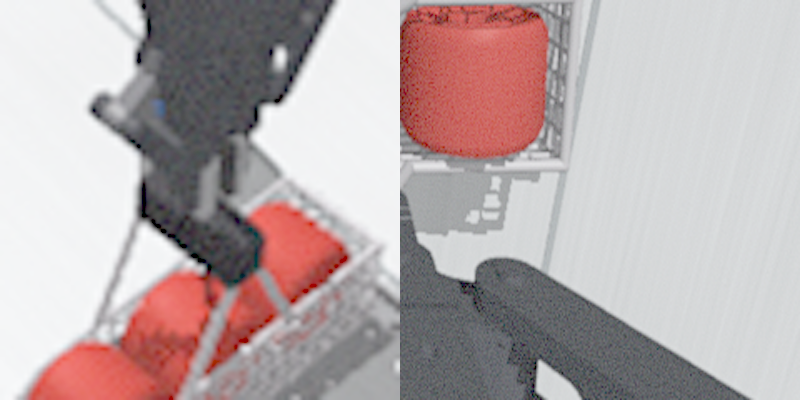

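Emit:
{"name": "servo_tool", "arguments": {
  "plan": "0 0 0 0 0 0 0; 0 0 0 0 0 0 0; 0 0 0 0 0 0 0; 0 0 0 0 0 0 0",
  "force": 80
}}

```text
time_s: 4.22
tool_pos: [0.4572, -0.201, 0.1241]
eef_rot: [2.092, 2.344, 0.0]
wrist_force: [0.7, 0.0, 0.9]
gripper_width: 0.0002
grip_force: 0.0
```

The fingers shut completely on nothing, so I'll overlay the assumed bar and the fingertip positions on all three views.

```bash
python3 - <<'E'
from h import *
c=np.array([.457,-.201,.121]);bx=np.array([np.cos(.11),np.sin(.11),0]);by=np.array([-bx[1],bx[0],0]);bz=np.array([0,0,1.])
p,R=pose();V=[]
for n,(x0,y0,w,h,f) in {"side":(325,280,66,80,6),"wrist":(240,160,170,200,3)}.items():
    im=r.camera(n)[:,:,::-1][y0:y0+h,x0:x0+w]
    im=(255*(cv2.resize(im,None,fx=f,fy=f,interpolation=2)/255.)**.5).astype(np.uint8)
    T=lambda X:tuple(int(v) for v in (proj(n,X)-[x0,y0]+.5)*f)
    C={s:T(c+s[0]*.011*bx+s[1]*.031*by+s[2]*.013*bz) for s in [(i,j,k) for i in(-1,1) for j in(-1,1) for k in(-1,1)]}
    for a in C:
        for b in C:
            if sum(abs(np.array(a)-b))==2: cv2.line(im,C[a],C[b],(0,255,255),1)
    for d,col in((0,(0,255,0)),(.022,(255,0,255)),(-.05,(255,255,0))): cv2.circle(im,T(p+R.apply([0,0,d])),4,col,-1)
    V.append(im[:480]); V[-1]=np.vstack([im,np.zeros((max(0,600-im.shape[0]),im.shape[1],3),np.uint8)])[:600]
cv2.imwrite("pics/g3.png",np.hstack(V)[:,:800])
E
```

```text
(no output)
```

View pics/g3.png

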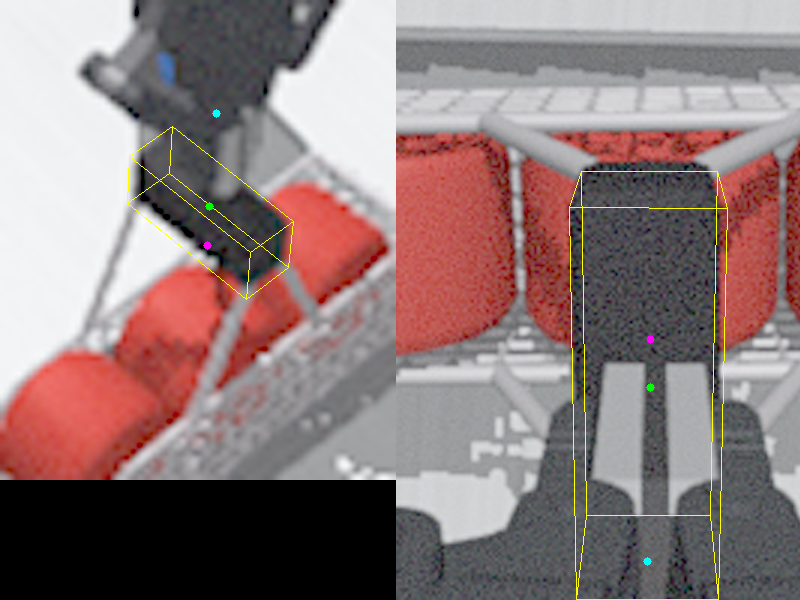

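In the wrist view the shut fingers end on top of the bar, and the bar looks farther away than my overlay. The side view also shows the pad ending at the bar's top face. The tool frame or its reported height may therefore be off by about 25 mm. I'll raise the shut fingers and measure the visible tip in both fixed cameras.

Emit:
{"name": "servo_tool", "arguments": {
  "plan": "0 0 -15 0 0 0 0; 0 0 -30 0 0 0 0; 0 0 -35 0 0 0 0; 0 0 -20 0 0 0 0; 0 0 0 0 0 0 0"
}}

```text
time_s: 4.73
tool_pos: [0.4586, -0.202, 0.2284]
eef_rot: [2.087, 2.338, 0.001]
wrist_force: [-0.0, 0.2, -0.5]
gripper_width: -0.0
grip_force: 0.0
```

```bash
python3 - <<'E'
from h import *
p,R=pose();V=[];print(p,r.get_obs()["wrist_force"])
for n,(x0,y0,w,h,f) in {"side":(320,240,80,120,5),"top":(440,250,70,100,5)}.items():
    im=r.camera(n)[:,:,::-1][y0:y0+h,x0:x0+w]
    im=(255*(cv2.resize(im,None,fx=f,fy=f,interpolation=2)/255.)**.5).astype(np.uint8)
    T=lambda X:tuple(int(v) for v in (proj(n,X)-[x0,y0]+.5)*f)
    for d,col in((0,(0,255,0)),(.022,(255,0,255)),(-.05,(255,255,0))): cv2.circle(im,T(p+R.apply([0,0,d])),4,col,-1)
    V.append(np.vstack([im,np.zeros((max(0,600-im.shape[0]),im.shape[1],3),np.uint8)])[:600])
cv2.imwrite("pics/g4.png",np.hstack(V)[:,:800])
E
```

```text
[ 0.4585932  -0.20195366  0.22844977] [-0.04984512  0.22859866 -0.46552907]
```

View pics/g4.png

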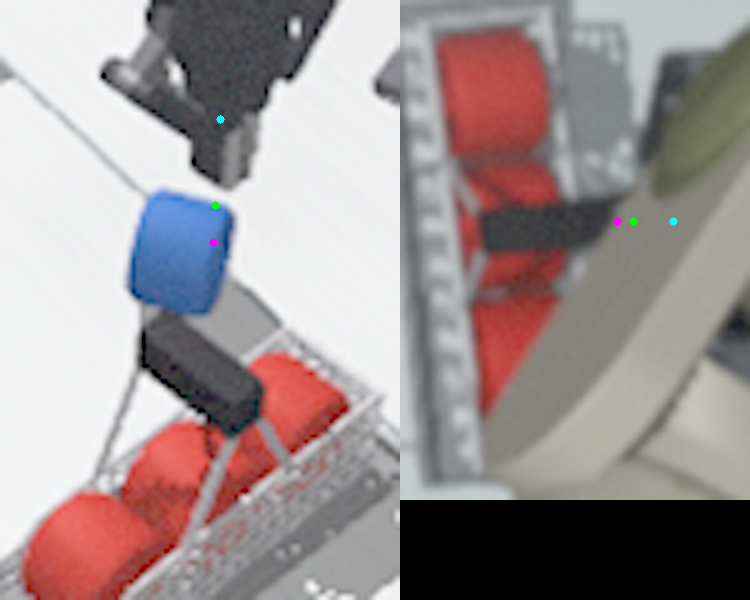

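The fingertips appear about 11 px above the prediction: (366,277) seen against (363,288) predicted. The hand is really about 30–40 mm higher than reported, while sideways it agrees. I'll descend about 35 mm deeper with the fingers open and grip again.

Emit:
{"name": "servo_tool", "arguments": {
  "plan": "0 0 0 0 0 0 85; 0 0 10 0 0 0 85; 0 0 20 0 0 0 85; 0 0 20 0 0 0 85; 0 0 20 0 0 0 85",
  "force": 80
}}

```text
time_s: 5.25
tool_pos: [0.4566, -0.2005, 0.1516]
eef_rot: [-2.091, -2.342, 0.0]
wrist_force: [0.2, 0.7, 0.4]
gripper_width: 0.0606
grip_force: 0.0
```

Emit:
{"name": "servo_tool", "arguments": {
  "plan": "0 0 15 0 0 0 85; 0 0 10 0 0 0 85; 0 0 5 0 0 0 85; 0 0 0 0 0 0 85"
}}

```text
time_s: 5.58
tool_pos: [0.4567, -0.2006, 0.1228]
eef_rot: [-2.09, -2.342, 0.0]
wrist_force: [0.1, 0.5, 0.7]
gripper_width: 0.0847
grip_force: 0.0
```

Now go 34 mm further in two gentle calls, watching the force.

Emit:
{"name": "servo_tool", "arguments": {
  "plan": "0 0 5 0 0 0 85; 0 0 8 0 0 0 85; 0 0 5 0 0 0 85; 0 0 0 0 0 0 85"
}}

```text
time_s: 5.92
tool_pos: [0.4568, -0.2007, 0.1051]
eef_rot: [-2.091, -2.343, 0.0]
wrist_force: [0.5, -0.4, -0.5]
gripper_width: 0.085
grip_force: 0.0
```

Emit:
{"name": "servo_tool", "arguments": {
  "plan": "0 0 5 0 0 0 85; 0 0 6 0 0 0 85; 0 0 5 0 0 0 85; 0 0 0 0 0 0 85; 0 0 0 0 0 0 60"
}}

```text
time_s: 6.33
tool_pos: [0.4571, -0.2009, 0.0898]
eef_rot: [-2.092, -2.343, 0.0]
wrist_force: [-0.5, -0.0, -1.1]
gripper_width: 0.075
grip_force: 0.0
```

Emit:
{"name": "servo_tool", "arguments": {
  "plan": "0 0 0 0 0 0 40; 0 0 0 0 0 0 20; 0 0 0 0 0 0 10; 0 0 0 0 0 0 10; 0 0 0 0 0 0 10",
  "force": 80
}}

```text
time_s: 6.75
tool_pos: [0.4572, -0.2011, 0.0904]
eef_rot: [2.092, 2.344, -0.0]
wrist_force: [-0.5, -0.4, 3.9]
gripper_width: 0.021
grip_force: 79.7
```

Gripped: 21 mm wide at 80 N. Lifting gently.

Emit:
{"name": "servo_tool", "arguments": {
  "plan": "0 0 -2 0 0 0 10; 0 0 -5 0 0 0 10; 0 0 -8 0 0 0 10; 0 0 -10 0 0 0 10; 0 0 -12 0 0 0 10"
}}

```text
time_s: 7.17
tool_pos: [0.457, -0.2008, 0.1278]
eef_rot: [-2.091, -2.343, 0.0]
wrist_force: [0.3, 0.8, -6.8]
gripper_width: 0.0207
grip_force: 78.6
```

Emit:
{"name": "servo_tool", "arguments": {
  "plan": "0 0 -12 0 0 0 10; 0 0 -12 0 0 0 10; 0 0 -12 0 0 0 10; 0 0 -12 0 0 0 10; 0 0 -10 0 0 0 10"
}}

```text
time_s: 7.58
tool_pos: [0.4573, -0.201, 0.1867]
eef_rot: [2.091, 2.343, 0.0]
wrist_force: [-0.1, -0.2, -5.4]
gripper_width: 0.0205
grip_force: 78.6
```

Emit:
{"name": "servo_tool", "arguments": {
  "plan": "0 0 -5 0 0 0 10; 0 0 0 0 0 0 10; 0 0 0 0 0 0 10"
}}

```text
time_s: 7.83
tool_pos: [0.4571, -0.2009, 0.1899]
eef_rot: [-2.092, -2.344, 0.0]
wrist_force: [-0.3, 0.4, -6.2]
gripper_width: 0.0204
grip_force: 78.6
```

```bash
python3 - <<'E'
from h import *
p,R=pose();V=[];print(p,r.get_obs()["wrist_force"],r.get_obs()["gripper_width"])
for n,(x0,y0,w,h,f) in {"side":(280,230,130,150,3),"wrist":(160,140,320,340,1.25)}.items():
    im=r.camera(n)[:,:,::-1];cv2.imwrite(f"pics/lift_{n}.png",im);im=im[y0:y0+h,x0:x0+w]
    im=(255*(cv2.resize(im,None,fx=f,fy=f,interpolation=2)/255.)**.6).astype(np.uint8)
    T=lambda X:tuple(int(v) for v in (proj(n,X)-[x0,y0]+.5)*f)
    b=np.array([p[0],p[1],p[2]+.0306]);bx=np.array([np.cos(.11),np.sin(.11),0]);by=np.array([-bx[1],bx[0],0])
    if n=="side":
      for q in (b,b-.108*bx-[0,0,.0995],b+.097*bx-.03*by-[0,0,.118]): cv2.circle(im,T(q),3,(0,255,255),-1)
    V.append(np.vstack([im,np.zeros((max(0,450-im.shape[0]),im.shape[1],3),np.uint8)])[:450])
cv2.imwrite("pics/g5.png",np.hstack(V)[:,:800])
E
```

```text
[ 0.45708821 -0.20087212  0.18992667] [-0.28783144  0.43312809 -6.18739043] 0.02044356540926888
```

View pics/g5.png

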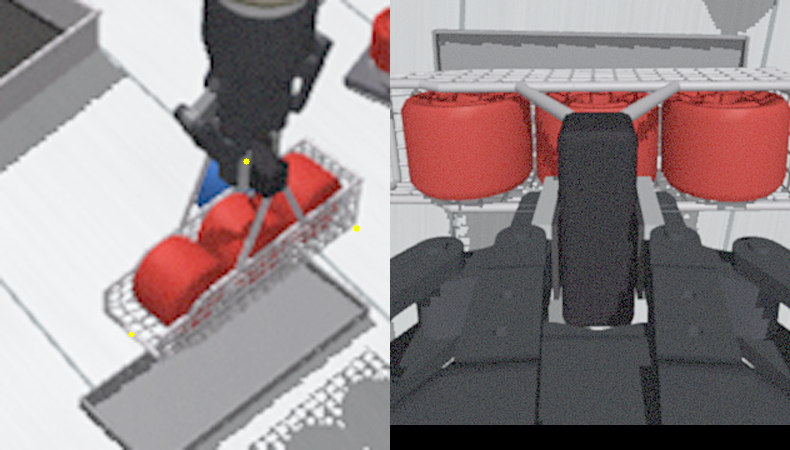

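Grip confirmed: the basket hangs level with all three wheels in it, the load reads 6.2 N, and the predicted lip at side (323,340) matches the picture. In the wrist view the bar sits between the pads. Now I'll plan the carry to the tray with the spout pointing along the tray's -y, then the tip.

```bash
python3 - <<'E'
from h import *
p,R=pose();print(p,np.degrees((R.inv()*Rt(.11)).as_rotvec()))
s=plan([.415,.370,.192],Rt(1.798),40,10)
s=plan([.415,.370,.189],Rt(1.798,17),8,10,start=s)
E
```

```text
[ 0.45689957 -0.2007596   0.1894064 ] [-0.06125702 -0.05981001  0.19457678]
1 0 0 0 0 0 10; 3 0 0 0 0 -0.5 10; 5 0 0 0 0 -1 10; 7 1 0 0 0 -1 10; 9 1 0 0 0 -1.5 10
10 1 0 0 0 -2 10; 11 1 0 0 0 -2 10; 13 3 0 0 0 -2 10; 14 3 0 0 0 -2.5 10; 15 4 0 0 0 -2.5 10
16 5 0 0 0 -3 10; 17 6 0 0 0 -3 10; 16 7 -1 0 0 -3 10; 18 9 0 0 0 -3 10; 17 9 0 0 0 -3.5 10
17 11 0 0 0 -3.5 10; 17 13 0 0 0 -3.5 10; 16 13 0 0 0 -3.5 10; 16 15 0 0 0 -3.5 10; 14 15 0 0 0 -4 10
14 17 0 0 0 -3.5 10; 12 17 0 0 0 -3.5 10; 12 18 0 0 0 -3.5 10; 9 18 0 0 0 -3.5 10; 9 19 0 0 0 -3.5 10
7 18 0 0 0 -3.5 10; 6 19 -1 0 0 -3 10; 5 17 0 0 0 -3 10; 4 18 0 0 0 -3 10; 3 16 0 0 0 -3 10
1 15 0 0 0 -2.5 10; 1 15 0 0 0 -2.5 10; 1 13 0 0 0 -2 10; -1 12 0 0 0 -2 10; 0 10 0 0 0 -2 10
-1 8 0 0 0 -1.5 10; -1 7 0 0 0 -1 10; 0 5 0 0 0 -1 10; -1 3 0 0 0 -0.5 10; 0 1 0 0 0 0 10
end [0.4152 0.3699 0.192 ] [ 0.07 -0.05 -0.02]
0 0 0 -0.5 0 0 10; 0 0 0 -2 0 0 10; 0 0 1 -3 0 0 10; 0 0 0 -3 0 0 10; 0 0 1 -3 0 0 10
0 0 1 -3 0 0 10; 0 0 0 -1.5 0 0 10; 0 0 0 -1 0 0 10
end [0.4151 0.3703 0.189 ] [ 0.07 -0.05 -0.04]
```

Emit:
{"name": "servo_tool", "arguments": {
  "plan": "1 0 0 0 0 0 10; 3 0 0 0 0 -0.5 10; 5 0 0 0 0 -1 10; 7 1 0 0 0 -1 10; 9 1 0 0 0 -1.5 10"
}}

```text
time_s: 8.35
tool_pos: [0.4557, -0.1753, 0.19]
eef_rot: [-2.007, -2.417, -0.0]
wrist_force: [-0.7, -0.8, -5.8]
gripper_width: 0.0207
grip_force: 78.6
```

Emit:
{"name": "servo_tool", "arguments": {
  "plan": "10 1 0 0 0 -2 10; 11 1 0 0 0 -2 10; 13 3 0 0 0 -2 10; 14 3 0 0 0 -2.5 10; 15 4 0 0 0 -2.5 10"
}}

```text
time_s: 8.77
tool_pos: [0.4508, -0.1103, 0.1902]
eef_rot: [1.763, 2.6, 0.0]
wrist_force: [-0.0, 0.9, -6.5]
gripper_width: 0.0206
grip_force: 78.6
```

Emit:
{"name": "servo_tool", "arguments": {
  "plan": "16 5 0 0 0 -3 10; 17 6 0 0 0 -3 10; 16 7 -1 0 0 -3 10; 18 9 0 0 0 -3 10; 17 9 0 0 0 -3.5 10"
}}

```text
time_s: 9.18
tool_pos: [0.4433, -0.0187, 0.1913]
eef_rot: [1.395, 2.815, 0.0]
wrist_force: [0.1, 0.0, -5.7]
gripper_width: 0.0208
grip_force: 78.6
```

Emit:
{"name": "servo_tool", "arguments": {
  "plan": "17 11 0 0 0 -3.5 10; 17 13 0 0 0 -3.5 10; 16 13 0 0 0 -3.5 10; 16 15 0 0 0 -3.5 10; 14 15 0 0 0 -4 10"
}}

```text
time_s: 9.6
tool_pos: [0.4355, 0.0859, 0.1912]
eef_rot: [0.937, 2.999, 0.0]
wrist_force: [-0.1, 0.2, -6.6]
gripper_width: 0.0207
grip_force: 78.6
```

Emit:
{"name": "servo_tool", "arguments": {
  "plan": "14 17 0 0 0 -3.5 10; 12 17 0 0 0 -3.5 10; 12 18 0 0 0 -3.5 10; 9 18 0 0 0 -3.5 10; 9 19 0 0 0 -3.5 10"
}}

```text
time_s: 10.02
tool_pos: [0.4279, 0.191, 0.1913]
eef_rot: [0.469, 3.106, 0.0]
wrist_force: [0.4, -1.0, -6.1]
gripper_width: 0.0209
grip_force: 78.6
```

Emit:
{"name": "servo_tool", "arguments": {
  "plan": "7 18 0 0 0 -3.5 10; 6 19 -1 0 0 -3 10; 5 17 0 0 0 -3 10; 4 18 0 0 0 -3 10; 3 16 0 0 0 -3 10"
}}

```text
time_s: 10.43
tool_pos: [0.4204, 0.2824, 0.1922]
eef_rot: [-0.046, -3.141, -0.0]
wrist_force: [0.4, -0.5, -7.1]
gripper_width: 0.0205
grip_force: 78.6
```

Emit:
{"name": "servo_tool", "arguments": {
  "plan": "1 15 0 0 0 -2.5 10; 1 15 0 0 0 -2.5 10; 1 13 0 0 0 -2 10; -1 12 0 0 0 -2 10; 0 10 0 0 0 -2 10"
}}

```text
time_s: 10.85
tool_pos: [0.4165, 0.3468, 0.1921]
eef_rot: [-0.253, 3.131, 0.0]
wrist_force: [0.8, 1.2, -5.6]
gripper_width: 0.0208
grip_force: 78.6
```

Emit:
{"name": "servo_tool", "arguments": {
  "plan": "-1 8 0 0 0 -1.5 10; -1 7 0 0 0 -1 10; 0 5 0 0 0 -1 10; -1 3 0 0 0 -0.5 10; 0 1 0 0 0 0 10"
}}

```text
time_s: 11.27
tool_pos: [0.4156, 0.3699, 0.192]
eef_rot: [0.356, -3.121, 0.0]
wrist_force: [-0.0, -0.4, -5.8]
gripper_width: 0.0207
grip_force: 78.6
```

Emit:
{"name": "servo_tool", "arguments": {
  "plan": "0 0 0 -0.5 0 0 10; 0 0 0 -2 0 0 10; 0 0 1 -3 0 0 10; 0 0 0 -3 0 0 10; 0 0 1 -3 0 0 10"
}}

```text
time_s: 11.68
tool_pos: [0.4157, 0.3694, 0.1904]
eef_rot: [0.351, -3.084, -0.314]
wrist_force: [-0.1, 0.5, -7.3]
gripper_width: 0.0205
grip_force: 78.6
```

Emit:
{"name": "servo_tool", "arguments": {
  "plan": "0 0 1 -2 0 0 10; 0 0 0 -1 0 0 10; 0 0 0 0 0 0 10"
}}

```text
time_s: 11.93
tool_pos: [0.4158, 0.3691, 0.1891]
eef_rot: [0.347, -3.069, -0.39]
wrist_force: [-0.5, -0.3, -6.5]
gripper_width: 0.0205
grip_force: 78.7
```

```bash
python3 - <<'E'
from h import *
p,R=pose();bz=-R.as_matrix()[:,2];bx=R.as_matrix()[:,1];by=np.cross(bz,bx);print("tilt",np.degrees(np.arccos(bz[2])),"joints",r.get_obs()["joints"].round(2))
V=[]
for n,(x0,y0,w,h,f) in {"side":(150,90,200,220,2.5),"top":(190,180,150,200,2)}.items():
    im=r.camera(n)[:,:,::-1][y0:y0+h,x0:x0+w]
    im=(255*(cv2.resize(im,None,fx=f,fy=f,interpolation=2)/255.)**.6).astype(np.uint8)
    T=lambda X:tuple(int(v) for v in (proj(n,X)-[x0,y0]+.5)*f)
    for g,col in((p+[0,0,.0306],(0,255,255)),(p+.0306*bz,(255,255,0))):
        L=[g+x*bx+y*by-z*bz for x,y,z in((-.108,-.027,.0995),(-.108,.027,.0995),(-.068,.03,.118),(.097,.03,.118),(.097,-.03,.118),(-.068,-.03,.118),(-.108,-.027,.0995))]
        for a,b in zip(L,L[1:]):cv2.line(im,T(a),T(b),col,1)
        print(n,"lip",(g-.108*bx-.0995*bz).round(3))
    V.append(np.vstack([im,np.zeros((max(0,550-im.shape[0]),im.shape[1],3),np.uint8)])[:550])
cv2.imwrite("pics/g6.png",np.hstack(V)[:,:800])
E
```

```text
tilt 14.491837482311208 joints [ 0.39  0.35  1.55  0.27  1.22 -1.49]
side lip [0.434 0.291 0.096]
side lip [0.435 0.284 0.095]
top lip [0.434 0.291 0.096]
top lip [0.435 0.284 0.095]
```

View pics/g6.png

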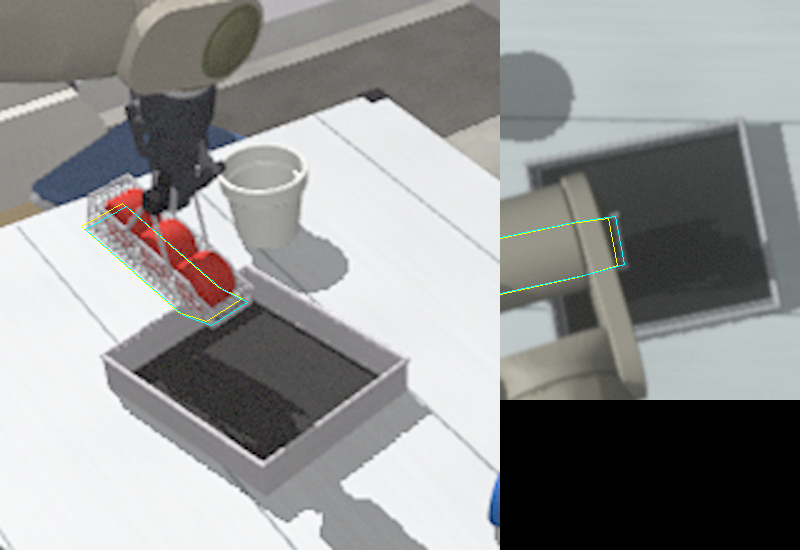

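Side view: the basket outline matches both overlays, with the lip at about (240,215) in full pixels, centred over the tray just inside its +y wall and about 95 mm up. Tip on.

Emit:
{"name": "servo_tool", "arguments": {
  "plan": "0 0 0 -1.5 0 0 10; 0 0 0 -2 0 0 10; 0 0 0 -2 0 0 10; 0 0 0 -2 0 0 10; 0 0 0 -2 0 0 10"
}}

```text
time_s: 12.45
tool_pos: [0.4154, 0.3703, 0.1893]
eef_rot: [0.344, -3.008, -0.64]
wrist_force: [-0.1, 0.2, -7.1]
gripper_width: 0.0211
grip_force: 78.7
```

Emit:
{"name": "servo_tool", "arguments": {
  "plan": "0 0 0 -2 0 0 10; 0 0 0 -2 0 0 10; 0 0 0 -2 0 0 10; 0 0 0 -1.5 0 0 10; 0 0 0 -1 0 0 10"
}}

```text
time_s: 12.87
tool_pos: [0.4156, 0.3701, 0.1894]
eef_rot: [0.336, -2.938, -0.857]
wrist_force: [0.1, -0.6, -4.5]
gripper_width: 0.0204
grip_force: 81.0
```

Emit:
{"name": "servo_tool", "arguments": {
  "plan": "0 0 0 0 0 0 10; 0 0 0 0 0 0 10; 0 0 0 0 0 0 10; 0 0 0 0 0 0 10; 0 0 0 0 0 0 10"
}}

```text
time_s: 13.28
tool_pos: [0.4154, 0.3702, 0.1893]
eef_rot: [0.336, -2.938, -0.856]
wrist_force: [-0.6, -0.4, -3.5]
gripper_width: 0.0208
grip_force: 81.1
```

The load has fallen to 3.5 N, about the empty basket's weight. I'll check the reds numerically.

```bash
cat >> h.py <<'E'
def reds(n,save=None):
    im=r.camera(n)[:,:,::-1]
    if save:cv2.imwrite(save,im)
    a=im.astype(int);m=((a[:,:,2]>90)&(a[:,:,1]<.5*a[:,:,2])&(a[:,:,0]<.5*a[:,:,2])).astype(np.uint8)
    k,l,st,c=cv2.connectedComponentsWithStats(m)
    for i in range(1,k):
        if st[i,4]>40:print(n,st[i],c[i].round(1),"z.034->",px(n,*c[i],.034).round(3))
E
python3 - <<'E'
from h import *
reds("side","pics/t_side.png");reds("top")
T=np.array([.4423,.2535]);y=np.array([-.225,.974]);x=np.array([.974,.225])
for a in(-.106,.106):
    for b in(-.126,.126):
        q=T+a*x+b*y;print(proj("side",[*q,.034]).round())
print(r.get_obs()["wrist_force"])
E
```

```text
side [414 199  13  11 118] [419.8 203.8] z.034-> [0.927 0.087 0.034]
side [236 225  22  24 350] [246.3 235.6] z.034-> [0.434 0.265 0.034]
side [274 230  21  24 365] [283.6 240.8] z.034-> [0.506 0.186 0.034]
side [403 231  23  25 394] [414.3 242.9] z.034-> [ 0.793 -0.032  0.034]
side [241 248  22  25 362] [251.9 259.4] z.034-> [0.398 0.173 0.034]
side [451 289  21  21  89] [460.1 301.8] z.034-> [ 0.735 -0.258  0.034]
top [394 133  16  16 200] [401.3 140.2] z.034-> [ 0.826 -0.06   0.034]
top [382 148  24  19 229] [391.4 159.4] z.034-> [ 0.778 -0.037  0.034]
top [461 159  24  22 301] [472.6 169.2] z.034-> [ 0.757 -0.232  0.034]
top [292 261  18  24 260] [300.7 272.1] z.034-> [0.502 0.175 0.034]
top [304 316  12  10  84] [309.  320.2] z.034-> [0.39  0.153 0.034]
[255. 279.]
[192. 236.]
[310. 237.]
[248. 201.]
[ 0.17545095  0.14341301 -3.4068089 ]
```

All three wheels stand in the tray at about (0.434,0.265), (0.506,0.186) and (0.398,0.173). That gives side pixels (246,236), (284,241) and (252,259), all inside the walls. Next I'll raise, level and return.

```bash
python3 - <<'E'
from h import *
p,R=pose();bz=-R.as_matrix()[:,2];print("tilt",np.degrees(np.arccos(bz[2])))
s=plan([.415,.372,.245],Rt(1.798,25),8,10)
s=plan([.415,.370,.245],Rt(1.798),7,10,start=s)
s=plan([.4571,-.2009,.19],Rt(.1066),35,10,start=s)
E
```

```text
tilt 32.4851690272336
0 1 -2 0.5 0 0 10; 0 4 -5 0.5 0 0 10; 0 5 -8 1.5 0 0 10; 0 5 -8 1 0 0 10; 0 5 -9 1.5 0 0 10
0 5 -8 1.5 0 0 10; 0 3 -6 0.5 0 0 10; 0 1 -2 0.5 0 0 10
end [0.415  0.3719 0.2453] [-0.01  0.02  0.  ]
0 0 0 1.5 0 0 10; 0 0 0 3.5 0 0 10; 0 -1 0 5 0 0 10; 0 0 0 5 0 0 10; 0 -1 0 5 0 0 10
0 0 0 3.5 0 0 10; 0 0 0 1.5 0 0 10
end [0.4154 0.37   0.2448] [-0.01  0.02 -0.  ]
0 -1 0 0 0 0 10; 1 -4 1 0 0 1 10; 1 -7 0 0 0 1 10; 1 -9 1 0 0 1.5 10; 1 -10 1 0 0 2 10
1 -13 1 0 0 2 10; 0 -15 2 0 0 2.5 10; 0 -17 1 0 0 3 10; -2 -18 2 0 0 3 10; -2 -19 2 0 0 3 10
-4 -20 2 0 0 3.5 10; -5 -21 2 0 0 4 10; -7 -22 2 0 0 3.5 10; -8 -21 2 0 0 4 10; -10 -22 3 0 0 4 10
-12 -21 2 0 0 4 10; -13 -21 2 0 0 4.5 10; -15 -19 3 0 0 4 10; -17 -18 2 0 0 4 10; -17 -17 2 0 0 4.5 10
-18 -15 3 0 0 4 10; -19 -14 2 0 0 3.5 10; -19 -12 2 0 0 4 10; -19 -10 2 0 0 3.5 10; -19 -9 2 0 0 3.5 10
-18 -7 2 0 0 3.5 10; -17 -5 2 0 0 3 10; -16 -5 1 0 0 3 10; -15 -3 2 0 0 2.5 10; -12 -2 1 0 0 2 10
-11 -1 1 0 0 2 10; -9 -1 1 0 0 1.5 10; -7 -1 0 0 0 1 10; -4 0 1 0 0 0.5 10; -1 0 0 0 0 0.5 10
end [ 0.4569 -0.2009  0.1899] [ 0.02  0.01 -0.09]
```

Emit:
{"name": "servo_tool", "arguments": {
  "plan": "0 1 -2 0.5 0 0 10; 0 4 -5 0.5 0 0 10; 0 5 -8 1.5 0 0 10; 0 5 -8 1 0 0 10; 0 5 -9 1.5 0 0 10"
}}

```text
time_s: 13.8
tool_pos: [0.4152, 0.371, 0.2278]
eef_rot: [0.339, -2.982, -0.727]
wrist_force: [1.3, 0.1, -4.1]
gripper_width: 0.0206
grip_force: 81.1
```

Emit:
{"name": "servo_tool", "arguments": {
  "plan": "0 5 -8 1.5 0 0 10; 0 3 -6 0.5 0 0 10; 0 1 -2 0.5 0 0 10"
}}

```text
time_s: 14.05
tool_pos: [0.4152, 0.3722, 0.2468]
eef_rot: [0.343, -3.003, -0.666]
wrist_force: [-0.1, 0.5, -3.6]
gripper_width: 0.0206
grip_force: 81.1
```

Emit:
{"name": "servo_tool", "arguments": {
  "plan": "0 0 0 1.5 0 0 10; 0 0 0 3.5 0 0 10; 0 -1 0 5 0 0 10; 0 0 0 5 0 0 10; 0 -1 0 5 0 0 10"
}}

```text
time_s: 14.47
tool_pos: [0.4156, 0.3698, 0.2449]
eef_rot: [0.353, -3.11, -0.13]
wrist_force: [-1.1, -0.6, -4.4]
gripper_width: 0.0208
grip_force: 80.9
```

Emit:
{"name": "servo_tool", "arguments": {
  "plan": "0 0 0 3.5 0 0 10; 0 0 0 1.5 0 0 10"
}}

```text
time_s: 14.63
tool_pos: [0.4149, 0.3707, 0.2444]
eef_rot: [0.357, -3.121, 0.004]
wrist_force: [-0.3, 0.2, -3.2]
gripper_width: 0.0207
grip_force: 80.9
```

Emit:
{"name": "servo_tool", "arguments": {
  "plan": "0 -1 0 0 0 0 10; 1 -4 1 0 0 1 10; 1 -7 0 0 0 1 10; 1 -9 1 0 0 1.5 10; 1 -10 1 0 0 2 10"
}}

```text
time_s: 15.05
tool_pos: [0.4176, 0.3373, 0.2416]
eef_rot: [0.2, -3.135, -0.001]
wrist_force: [0.8, 0.7, -3.7]
gripper_width: 0.0205
grip_force: 81.0
```

Emit:
{"name": "servo_tool", "arguments": {
  "plan": "1 -13 1 0 0 2 10; 0 -15 2 0 0 2.5 10; 0 -17 1 0 0 3 10; -2 -18 2 0 0 3 10; -2 -19 2 0 0 3 10"
}}

```text
time_s: 15.47
tool_pos: [0.4235, 0.2548, 0.2337]
eef_rot: [0.173, 3.137, 0.0]
wrist_force: [0.3, 1.0, -3.9]
gripper_width: 0.0204
grip_force: 81.0
```

Emit:
{"name": "servo_tool", "arguments": {
  "plan": "-4 -20 2 0 0 3.5 10; -5 -21 2 0 0 4 10; -7 -22 2 0 0 3.5 10; -8 -21 2 0 0 4 10; -10 -22 3 0 0 4 10"
}}

```text
time_s: 15.88
tool_pos: [0.4312, 0.1433, 0.2228]
eef_rot: [0.689, 3.064, 0.001]
wrist_force: [0.4, -0.9, -3.7]
gripper_width: 0.0203
grip_force: 81.0
```

Emit:
{"name": "servo_tool", "arguments": {
  "plan": "-12 -21 2 0 0 4 10; -13 -21 2 0 0 4.5 10; -15 -19 3 0 0 4 10; -17 -18 2 0 0 4 10; -17 -17 2 0 0 4.5 10"
}}

```text
time_s: 16.3
tool_pos: [0.4401, 0.0216, 0.2117]
eef_rot: [1.237, 2.887, 0.0]
wrist_force: [0.0, 0.5, -4.0]
gripper_width: 0.0206
grip_force: 81.0
```

Emit:
{"name": "servo_tool", "arguments": {
  "plan": "-18 -15 3 0 0 4 10; -19 -14 2 0 0 3.5 10; -19 -12 2 0 0 4 10; -19 -10 2 0 0 3.5 10; -19 -9 2 0 0 3.5 10"
}}

```text
time_s: 16.72
tool_pos: [0.4479, -0.0899, 0.2007]
eef_rot: [1.685, 2.651, 0.0]
wrist_force: [0.9, 0.9, -3.9]
gripper_width: 0.0207
grip_force: 81.0
```

Emit:
{"name": "servo_tool", "arguments": {
  "plan": "-18 -7 2 0 0 3.5 10; -17 -5 2 0 0 3 10; -16 -5 1 0 0 3 10; -15 -3 2 0 0 2.5 10; -12 -2 1 0 0 2 10"
}}

```text
time_s: 17.13
tool_pos: [0.4536, -0.1708, 0.1926]
eef_rot: [1.994, 2.427, -0.0]
wrist_force: [-0.3, -0.1, -3.8]
gripper_width: 0.0206
grip_force: 80.9
```

Emit:
{"name": "servo_tool", "arguments": {
  "plan": "-11 -1 1 0 0 2 10; -9 -1 1 0 0 1.5 10; -7 -1 0 0 0 1 10; -4 0 1 0 0 0.5 10; -1 0 0 0 0 0.5 10"
}}

```text
time_s: 17.55
tool_pos: [0.4567, -0.2014, 0.1895]
eef_rot: [-2.103, -2.333, -0.0]
wrist_force: [0.6, 0.8, -3.6]
gripper_width: 0.0208
grip_force: 80.9
```

Emit:
{"name": "servo_tool", "arguments": {
  "plan": "0 0 0 0 0 0 10; 0 0 0 0 0 0 10; 0 0 0 0 0 0 10"
}}

```text
time_s: 17.8
tool_pos: [0.4568, -0.2006, 0.1898]
eef_rot: [2.101, 2.335, 0.0]
wrist_force: [0.3, -0.3, -4.0]
gripper_width: 0.0208
grip_force: 80.9
```

```bash
python3 - <<'E'
from h import *
p,R=pose();print(p,np.degrees((R.inv()*Rt(.1066)).as_rotvec()))
reds("side","pics/ret_side.png");reds("top")
a=cv2.imread("pics/lift_wrist.png").astype(int);b=r.camera("wrist")[:,:,::-1].astype(int)
# slip check: bar rows in the wrist image, before vs now
for im in(a,b):
    c=im[:,:,:].max(2);m=c[190:420,325]<70;print(np.nonzero(m)[0][[0,-1]]+190, (c[260,250:420]<60).sum())
E
```

```text
[ 0.45680178 -0.20061039  0.18978911] [ 0.00543198 -0.00194415 -0.06149463]
side [414 199  13  11 115] [419.9 203.7] z.034-> [0.927 0.087 0.034]
side [238 227  23  24 352] [249.  237.5] z.034-> [0.436 0.254 0.034]
side [275 230  21  24 340] [284.7 240.5] z.034-> [0.51  0.185 0.034]
side [403 231  23  25 387] [414.3 242.7] z.034-> [ 0.794 -0.032  0.034]
side [246 250  23  24 363] [256.8 260.5] z.034-> [0.406 0.162 0.034]
side [451 290  21  20  89] [460.2 301.9] z.034-> [ 0.735 -0.258  0.034]
top [394 133  16  15 199] [401.3 140.2] z.034-> [ 0.826 -0.06   0.034]
top [382 148  24  19 230] [391.5 159.5] z.034-> [ 0.778 -0.037  0.034]
top [461 159  24  22 294] [472.6 169.2] z.034-> [ 0.757 -0.232  0.034]
top [288 259  21  25 335] [298.3 271.4] z.034-> [0.503 0.181 0.034]
top [256 293  18  20 301] [264.4 302.2] z.034-> [0.429 0.259 0.034]
top [294 302  24  24 430] [305.4 313.7] z.034-> [0.405 0.162 0.034]
[230 419] 64
[229 419] 64
```

No slip: the bar sits in the same place in the wrist view. The pose is back where it was, so lower it.

Emit:
{"name": "servo_tool", "arguments": {
  "plan": "0 0 5 0 0 0 10; 0 0 12 0 0 0 10; 0 0 16 0 0 0 10; 0 0 16 0 0 0 10; 0 0 14 0 0 0 10"
}}

```text
time_s: 18.37
tool_pos: [0.4565, -0.2008, 0.1254]
eef_rot: [-2.102, -2.334, 0.0]
wrist_force: [0.1, -0.1, -3.6]
gripper_width: 0.021
grip_force: 81.0
```

Emit:
{"name": "servo_tool", "arguments": {
  "plan": "0 0 12 0 0 0 10; 0 0 9 0 0 0 10; 0 0 6 0 0 0 10; 0 0 4 0 0 0 10; 0 0 3 0 0 0 10"
}}

```text
time_s: 18.78
tool_pos: [0.4568, -0.2011, 0.0925]
eef_rot: [2.102, 2.335, 0.0]
wrist_force: [-1.1, 0.0, -4.6]
gripper_width: 0.0209
grip_force: 80.9
```

Emit:
{"name": "servo_tool", "arguments": {
  "plan": "0 0 1 0 0 0 10; 0 0 1 0 0 0 10; 0 0 0 0 0 0 10; 0 0 0 0 0 0 10"
}}

```text
time_s: 19.12
tool_pos: [0.4569, -0.2012, 0.091]
eef_rot: [2.102, 2.334, 0.0]
wrist_force: [-0.1, 0.3, -3.4]
gripper_width: 0.0206
grip_force: 80.9
```

Emit:
{"name": "servo_tool", "arguments": {
  "plan": "0 0 1 0 0 0 10; 0 0 0 0 0 0 10; 0 0 0 0 0 0 10"
}}

```text
time_s: 19.37
tool_pos: [0.457, -0.2012, 0.0904]
eef_rot: [2.101, 2.334, 0.0]
wrist_force: [-1.4, 1.3, 5.8]
gripper_width: 0.0208
grip_force: 81.9
```

Contact with the pan floor (+5.8 N) at the original height. Release slowly and rise.

Emit:
{"name": "servo_tool", "arguments": {
  "plan": "0 0 0 0 0 0 24; 0 0 0 0 0 0 30; 0 0 0 0 0 0 45; 0 0 0 0 0 0 65; 0 0 0 0 0 0 85"
}}

```text
time_s: 19.78
tool_pos: [0.4568, -0.2011, 0.0897]
eef_rot: [2.102, 2.335, -0.0]
wrist_force: [0.5, 0.5, -0.0]
gripper_width: 0.0653
grip_force: 0.0
```

Emit:
{"name": "servo_tool", "arguments": {
  "plan": "0 0 0 0 0 0 85; 0 0 0 0 0 0 85; 0 0 -6 0 0 0 85; 0 0 -15 0 0 0 85; 0 0 -20 0 0 0 85"
}}

```text
time_s: 20.2
tool_pos: [0.4562, -0.2006, 0.1306]
eef_rot: [-2.101, -2.333, 0.0]
wrist_force: [0.4, 0.4, -0.6]
gripper_width: 0.085
grip_force: 0.0
```

Emit:
{"name": "servo_tool", "arguments": {
  "plan": "0 0 -25 0 0 0 85; 0 0 -30 0 0 0 85; 0 0 -30 0 0 0 85; 0 0 -20 0 0 0 85; 0 0 -5 0 0 0 85"
}}

```text
time_s: 20.62
tool_pos: [0.4576, -0.2017, 0.2447]
eef_rot: [2.098, 2.33, 0.001]
wrist_force: [0.1, -0.1, 0.2]
gripper_width: 0.0851
grip_force: 0.0
```

Emit:
{"name": "servo_tool", "arguments": {
  "plan": "0 0 0 0 0 0 85; 0 0 0 0 0 0 85; 0 0 0 0 0 0 85; 0 0 0 0 0 0 85; 0 0 0 0 0 0 85"
}}

```text
time_s: 21.03
tool_pos: [0.4565, -0.2009, 0.2398]
eef_rot: [-2.101, -2.333, 0.0]
wrist_force: [0.3, -0.4, -0.7]
gripper_width: 0.0847
grip_force: 0.0
```

```bash
python3 - <<'E'
from h import *
reds("side");print(pose()[0])
a=r.camera("side")[:,:,::-1];V=[cv2.resize(a[270:390,290:420],(390,360)),cv2.resize(a[140:300,180:340],(360,360))]
cv2.imwrite("pics/end.png",np.hstack(V))
E
```

```text
side [414 199  13  11 114] [419.9 203.7] z.034-> [0.927 0.087 0.034]
side [238 227  23  24 354] [249.  237.5] z.034-> [0.436 0.254 0.034]
side [275 230  21  24 330] [284.7 240.3] z.034-> [0.51  0.186 0.034]
side [403 231  23  25 392] [414.3 242.8] z.034-> [ 0.793 -0.032  0.034]
side [246 250  23  24 357] [256.9 260.4] z.034-> [0.406 0.162 0.034]
side [452 289  20  21  87] [460.4 302.2] z.034-> [ 0.735 -0.259  0.034]
[ 0.45655472 -0.20091669  0.24000019]
```

View pics/end.png

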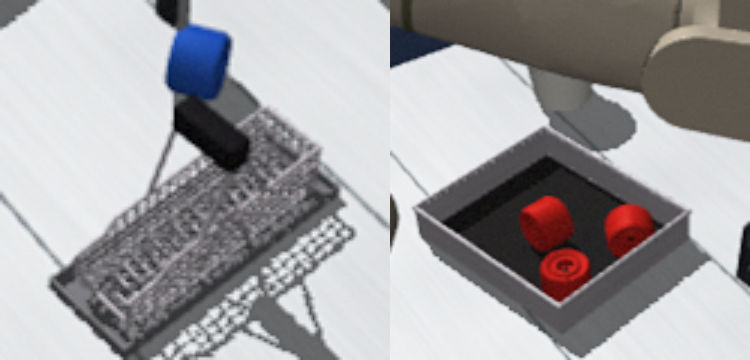

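The empty basket stands flat in the pan at side pixels (355,335). The three wheels rest in the tray at (249,238), (285,240) and (257,260), and their positions haven't changed between readings. The hand is clear, so I'm handing in.

```bash
python3 -c "
from bench import r
print(r.close_job())"
```

```text
the job is handed in; nothing more can be done
None
```

I handed the job in at about 21 s: all three red wheels rolled out through the spout into the tray and are at rest, the empty basket stands released and flat in the drip pan, and I saw no bystander moved; the hand-in returned no verdict.

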